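# Post the square lid into the lid return box

## Robot

A 6-joint arm with a two-finger parallel gripper is mounted at the origin on the work surface. World frame = base frame: x ahead of the robot, y to its left, z up, the work surface at z = 0. Lengths are in m, angles in rad, forces in N, time in s.
With the tool pointing down it reaches from about 0.325 to 0.9 m from the base axis. Payload 6.1 kg.
Tool frame: the origin (TCP) lies midway between the tips of the shut fingers; the grasp point (between the pads) lies 19 mm behind it; z points along the fingers, y is the direction in which the jaws open and shut (so a half turn about z gives the same grasp; the last joint's range is limited). The gripper opens to 85 mm and grips with 20 to 120 N. Pads are 22 mm wide; open, the fingers measure 114 mm over their backs; the gripper's body (76 mm by 85 mm) begins 54 mm behind the grasp point. The pads swing forward as they close: fully open they stand 13 mm farther back than shut.
Start: joints at [-1.438, 0.22, 1.526, -0, 1.395, -0.126], TCP at [0.16, -0.604, 0.231] pointing down, gripper open.
Joint ranges: [-2.98, 2.98], [-0.91, 2.08], [0.09, 2.57], [-1.24, 4.39], [0.2, 2.65], [-2.68, 2.68]. Speed limits (rad/s): [2.57, 2.57, 3.01, 3.14, 3.14, 3.14].

## Interface

Orientations are given as a 3x3 rotation matrix whose columns are the frame's x, y, z axes.
In Python, from station import env gives the robot as it stands. The module is installed in compiled form; this text tells all that it offers.
- The arm moves only by the tool jog_arm, never from a script. Its argument "targets" is a list of rows, each a list of 5 numbers: the opening, from -1 (shut) to 1 (fully open), then the shift along the world's x, y, z in units of 200 mm (1.0 is 200 mm), then the turn about the world's z in units of 90 degrees (1.0 is 90 degrees). A call has 1 to 12 rows; each row is the pose to reach, as a shift and turn from the pose measured when the call began; what a row does not reach only later rows make up. A row lasts 1/12 s, in which the tool goes at most 41.7 mm and 7.16 degrees, less where a joint would pass 70% of its speed; a pose out of reach is approached as far as the arm can. A call with a number of a shift or a turn outside -1 to 1 is refused whole. A call with a gripper value outside its range is refused whole. The fingers move at their own pace and stop on an object; the grip force is fixed at half the most. Time passes only in rows, so rows that repeat a pose let the fingers close. It gives the time, the measured TCP pose, the force and the opening at its end, in the units of the state.
- env.get_state(): the state, without advancing time (a new reading comes with each control period).
- env.read_camera(name): name is "side" or "top"; returns (picture, depth): 384x512x3 uint8, red, green, blue; 384x512 float32, m along the optical axis (not along the pixel's ray), 0 where there is no reading.
- env.get_calibration(name): a dict with "mtx" (3x3 intrinsics, pixels), "world_from_camera" (4x4, takes a point from camera to world coordinates). Camera axes: x right, y up, looking along -z (the intrinsics and any distortion apply to the point x, -y, -z); pixel columns grow to the right and rows downward; lengths in m; the calibration is good to about 2 mm. A picture is of the moment at which its call begins. get_calibration takes no time and is no camera call.
- env.hand_in(): hands the job in, once; it reports no verdict.
The state is a dict: "time_s": time; "qpos": joint angles; "qd": joint speeds; "tau": joint torques, N m; "tcp_pos": TCP position; "tool_rot": TCP orientation; "wrist_force": force on the tool from outside, world axes, zero at the start; "torque": the same for the moment, N m; "gripper_width": finger opening in m.
Only numpy, scipy, OpenCV 4.12 (cv2) and the standard library are available. Lean on these libraries where they do the work, as an engineer would, in place of code of your own. Each camera call takes 0.05 s, during which the arm holds its last target. There are 200 camera calls.

## Task

Take the square container lid out of the lid rack and push it on edge through the slot in the top of the return box until its upper edge is level with the top of the box. Leave the other two lids standing in the rack.

Things in the scene. Friction and masses are not known exactly. Their poses are not given: they have to be found in the camera images.
- square_lid_mid (a point): Centre of the square grey plastic container lid to be posted, standing on edge in one of three bays of the lid rack: 110 mm wide (its x), 14 mm thick (its y), 110 mm high (its z, up), about 90 g, thick rim, thinner panel. Best gripped across its thickness at the middle of the upper rim, 55 mm above this centre. Its lower 30 mm stand loosely between two ridges; it lifts straight up and out.
- slot_mouth (a point): Centre of the slot's mouth in the top of the fixed white return box (190 x 90 mm, 150 mm high). Slot 130 mm long (this x), 28 mm wide (y), z up, plain walls. A tray inside, at first 45 to 60 mm below the mouth, stays put under a lid's weight but sinks under a 4 N push, to 116 mm below. A lid let go on it stands part-way out; then push its upper edge down, e.g. with closed fingers.
- long_lid_mid (a point): Centre of the long grey lid, a bystander in another bay of the rack: 170 mm wide (x), 14 mm thick (y), 110 mm high (z), too long for the slot. The rack is a fixed steel plate, 10 mm thick, with bays 80 mm apart across the lids; any lid may be in any bay.
- small_lid_mid (a point): Centre of the small grey lid, a bystander in another bay of the rack: 70 mm wide (x), 14 mm thick (y), 85 mm high (z).

How it is judged:
By the outcome, as a careful person would: the job done as asked, in the order asked, and still so for the second after the job is handed in, with the robot touching nothing.
It also fails if it takes over 51 s, if anything falls off the work surface, if the arm or the gripper's body presses on something with over 40 N, if the wrist force passes 120 N, or if a joint passes its speed limit or range.

## Working session

There is one attempt and no reset: what is moved stays moved. The work goes in short steps, Python scripts to look and compute and a tool call to move; the robot and the scene stay as the last step left them, time stands still between calls to the robot, and variables do not carry over. Pictures are saved under pics/ and viewed, about 8 in all and at most 12, crops included, and the job is handed in when it is done.

Besides the shell and the picture viewer there is one more tool, called after "Call:" as name([rows], argument=value, ...), one row to a line, values as JSON. jog_arm: Moves the arm, as the interface text tells. Shifts and turns lie within -1 to 1; 1 stands for 200 mm of shift or 90 degrees of turn. Its arguments: {"type":"object","properties":{"targets":{"type":"array"}},"required":["targets"]}

```bash
mkdir -p pics; cat > h.py <<'E'
import numpy as np, cv2
from station import env
def cloud(name):
    p,d=env.read_camera(name); c=env.get_calibration(name); K=c["mtx"]; T=np.array(c["world_from_camera"])
    v,u=np.mgrid[0:d.shape[0],0:d.shape[1]]
    P=np.stack([(u-K[0][2])/K[0][0]*d,-(v-K[1][2])/K[1][1]*d,-d],-1)
    W=P@T[:3,:3].T+T[:3,3]; W[d==0]=np.nan
    return p,d,W
def save(p,f): cv2.imwrite("pics/"+f,cv2.cvtColor(p,cv2.COLOR_RGB2BGR))
E
python3 - <<'E'
from h import *
for n in("top","side"):
    p,d,W=cloud(n); save(p,n+"0.png"); np.savez(n+"0.npz",p=p,W=W)
    print(n,env.get_calibration(n))
s=env.get_state(); print(s["time_s"],s["tcp_pos"],s["tool_rot"],s["gripper_width"])
E
```

```text
top {'mtx': array([[383.38899269,   0.        , 253.76539438],
       [  0.        , 383.38899269, 186.76067522],
       [  0.        ,   0.        ,   1.        ]]), 'world_from_camera': array([[ 0.00762431,  0.99447729, -0.10467473,  0.46979683],
       [-0.99993267,  0.00849791,  0.00790243,  0.00145841],
       [ 0.0087483 ,  0.10460743,  0.99447511,  0.94307588],
       [ 0.        ,  0.        ,  0.        ,  1.        ]])}
side {'mtx': array([[488.91799163,   0.        , 248.33464774],
       [  0.        , 488.91799163, 189.19658707],
       [  0.        ,   0.        ,   1.        ]]), 'world_from_camera': array([[-0.97003738,  0.13212182, -0.20389043,  0.33790151],
       [-0.24287804, -0.54856856,  0.80005174,  0.81525283],
       [-0.00614359,  0.8256006 ,  0.5642215 ,  0.70354563],
       [ 0.        ,  0.        ,  0.        ,  1.        ]])}
0.1 [ 0.15985715 -0.60364642  0.23031442] [[ 9.66696948e-01  2.55923711e-01 -2.53000931e-04]
 [ 2.55923761e-01 -9.66695432e-01  1.72357877e-03]
 [ 1.96529832e-04 -1.73092729e-03 -9.99998483e-01]] 0.08570372118922791
```

View pics/top0.png

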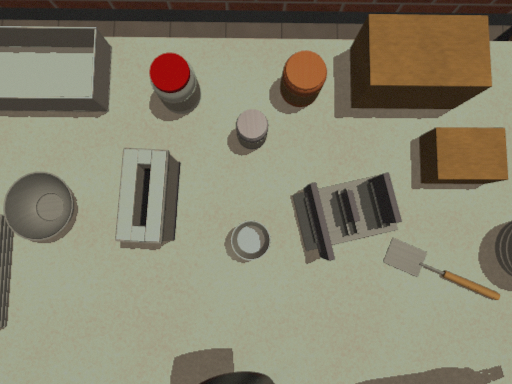

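View pics/side0.png

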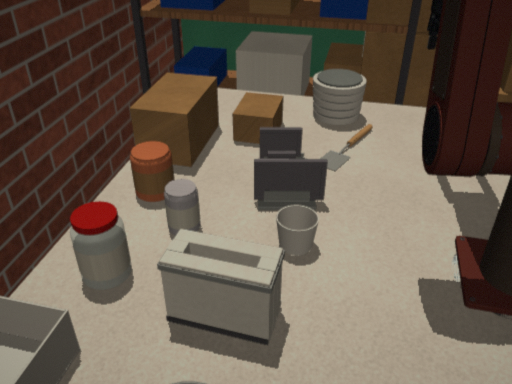

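The top view shows the rack at about (350,212). Its lids are the long one at (320,222), the small one at (347,212) and the square one at (382,203). The box is at (145,195), with its dark slot at (148,195). The side view agrees. A cup at (250,240) lies between them. Next I'll measure from depth.

```bash
python3 - <<'E'
from h import *
f=np.load("top0.npz"); W=f["W"]
Z=W[...,2]
def rect(m,name):
    n,l,st,_=cv2.connectedComponentsWithStats(m.astype(np.uint8))
    for i in range(1,n):
        if st[i,4]<15: continue
        w=W[l==i]; r=cv2.minAreaRect((w[:,:2]*1000).astype(np.float32))
        print(name,st[i],"c",np.round(r[0],1),"size",np.round(r[1],1),"ang",round(r[2],1),"z",np.round(np.percentile(w[:,2],[5,50,95]),4))
m=np.zeros(Z.shape,bool); m[160:270,285:410]=1
for z in (.07,.08,.095,.105): rect(m&(Z>z),"lid>%.3f"%z)
m[:]=0; m[135:260,105:185]=1
rect(m&(Z>.14),"box"); 
b=cv2.morphologyEx((m&(Z>.14)).astype(np.uint8),cv2.MORPH_CLOSE,np.ones((25,25)))
hole=cv2.erode(cv2.fillConvexPoly(np.zeros(Z.shape,np.uint8),cv2.convexHull(cv2.findNonZero((m&(Z>.14)).astype(np.uint8))),1),np.ones((5,5)))
hm=(hole>0)&~(Z>.14)
# pixels of hole cast onto plane z=top
c=env.get_calibration("top");K=c["mtx"];T=c["world_from_camera"]
zt=np.median(Z[m&(Z>.14)])
n,l,st,_=cv2.connectedComponentsWithStats(hm.astype(np.uint8))
i=1+np.argmax(st[1:,4]); v,u=np.where(l==i)
d=np.stack([(u-K[0,2])/K[0,0],-(v-K[1,2])/K[1,1],-np.ones(len(u))],-1)@T[:3,:3].T
q=T[:3,3]+d*((zt-T[2,3])/d[:,2])[:,None]
r=cv2.minAreaRect((q[:,:2]*1000).astype(np.float32)); print("hole",st[i],r,zt, "depth in hole z",np.nanpercentile(Z[l==i],[5,25,50,75,95]))
m[:]=0;m[215:265,225:275]=1; rect(m&(Z>.03),"cup")
E
```

```text
lid>0.070 [375 172  27  51 643] c [ 537.4 -303.1] size [109.7  16.2] ang 13.1 z [0.074  0.1179 0.1224]
lid>0.070 [307 182  28  79 680] c [ 485.3 -151.3] size [169.1  14.6] ang 13.2 z [0.0751 0.12   0.1228]
lid>0.070 [344 190  16  32 250] c [ 519.6 -224.9] size [69.9 14.4] ang 13.3 z [0.0791 0.0948 0.0978]
lid>0.080 [377 172  25  51 568] c [ 537.4 -303.1] size [109.7  16. ] ang 13.3 z [0.0831 0.119  0.1225]
lid>0.080 [307 182  28  79 619] c [ 485.3 -151.3] size [169.1  14.6] ang 13.2 z [0.0899 0.1202 0.1229]
lid>0.080 [345 190  15  32 236] c [ 519.7 -224.9] size [69.9 14.3] ang 13.5 z [0.0864 0.0951 0.0979]
lid>0.095 [379 172  23  51 443] c [ 537.4 -303.1] size [109.7  16. ] ang 13.3 z [0.0984 0.1198 0.1228]
lid>0.095 [308 182  27  79 584] c [ 485.3 -151.3] size [169.1  14.6] ang 13.2 z [0.1129 0.1204 0.1229]
lid>0.095 [347 190  13  31 119] c [ 519.9 -224.9] size [67.9 13.4] ang 13.9 z [0.0952 0.0962 0.0981]
lid>0.105 [380 172  22  51 408] c [ 537.4 -303.1] size [109.7  16. ] ang 13.3 z [0.1112 0.12   0.1228]
lid>0.105 [309 182  26  79 572] c [ 485.3 -151.3] size [169.1  14.6] ang 13.2 z [0.1139 0.1204 0.1229]
box [ 115  147   54   96 3608] c [536.2 229. ] size [ 97.1 196.6] ang 87.3 z [0.1441 0.1505 0.1529]
hole [133 164  18  62 751] ((535.3517456054688, 227.6512451171875), (25.919981002807617, 127.481201171875), 87.34823608398438) 0.1504857747059669 depth in hole z [0.09697523 0.10044182 0.10257115 0.11966793 0.13581257]
cup [231 220  40  40 502] c [442.3   0.9] size [86.9 87.7] ang 0.9 z [0.0346 0.0643 0.0772]
```

```bash
python3 - <<'E'
import cv2
i=cv2.imread("pics/top0.png")
a=cv2.resize(i[160:270,285:415],None,fx=5,fy=5,interpolation=cv2.INTER_CUBIC)
cv2.imwrite("pics/crop0.png",a)
E
```

```text
(no output)
```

View pics/crop0.png

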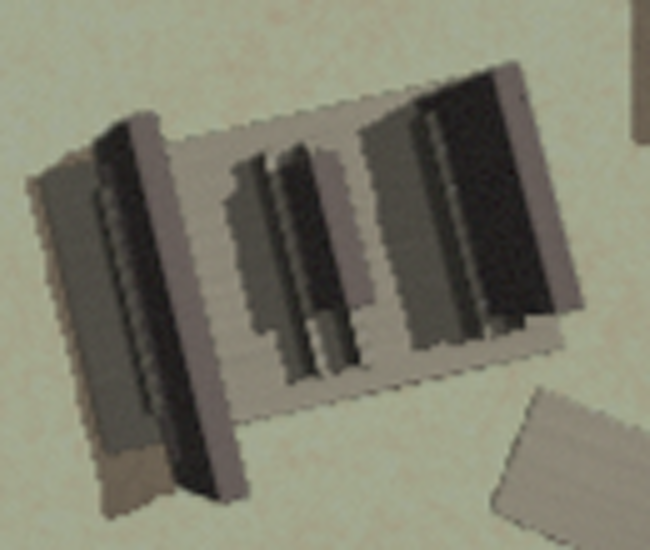

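The square lid is centred at about (537, -303) mm with its top at 0.12 m and its jaw direction at -76.8°. The slot is centred at about (535, 228) mm and needs a further turn of about -16°. I'll approach above the lid first.

Call:
jog_arm([
  [1,0.1,0.08,0,0],
  [1,0.25,0.2,0,-0.018],
  [1,0.4,0.32,0,-0.018],
  [1,0.55,0.44,0,-0.018],
  [1,0.7,0.56,0,-0.018],
  [1,0.85,0.68,0,-0.018],
  [1,0.94,0.75,0,-0.018],
  [1,0.94,0.75,0,-0.018],
])

```text
time_s: 0.77
tcp_pos: [0.3511, -0.4502, 0.2299]
tool_rot: [[0.972, 0.233, 0.001], [0.233, -0.972, 0.004], [0.002, -0.003, -1.0]]
wrist_force: [-0.1, -0.7, -0.2]
gripper_width: 0.0852
```

Call:
jog_arm([
  [1,0.15,0.12,0,0],
  [1,0.3,0.24,0,0],
  [1,0.45,0.36,0,0],
  [1,0.6,0.48,0,0],
  [1,0.75,0.6,0,0],
  [1,0.88,0.7,0,0],
  [1,0.94,0.75,0,0],
  [1,0.94,0.75,0,0],
  [1,0.94,0.75,0,0],
])

```text
time_s: 1.52
tcp_pos: [0.5389, -0.3003, 0.2293]
tool_rot: [[0.972, 0.234, -0.001], [0.234, -0.972, 0.004], [0.0, -0.004, -1.0]]
wrist_force: [-0.1, -0.2, -1.2]
gripper_width: 0.0855
```

```bash
python3 - <<'E'
from h import *
s=env.get_state(); R=s["tool_rot"]; print(s["time_s"],s["tcp_pos"],np.degrees(np.arctan2(R[1,1],R[0,1])),R[:,2],s["wrist_force"])
print("units",(np.array([.5374,-.3031,.093])-s["tcp_pos"])/.2)
E
```

```text
1.5167 [ 0.53888526 -0.30029798  0.22928294] -76.44404356788063 [-5.87700609e-04  3.60604729e-03 -9.99993325e-01] [-0.05331627 -0.21174878 -1.1744541 ]
units [-0.00742629 -0.01401011 -0.68141469]
```

Call:
jog_arm([
  [1,-0.007,-0.014,-0.1,0],
  [1,-0.007,-0.014,-0.25,0],
  [1,-0.007,-0.014,-0.4,0],
  [1,-0.007,-0.014,-0.53,0],
  [1,-0.007,-0.014,-0.62,0],
  [1,-0.007,-0.014,-0.67,0],
  [1,-0.007,-0.014,-0.68,0],
  [1,-0.007,-0.014,-0.68,0],
])

```text
time_s: 2.18
tcp_pos: [0.5365, -0.3041, 0.0931]
tool_rot: [[0.972, 0.233, -0.001], [0.233, -0.972, 0.004], [-0.001, -0.004, -1.0]]
wrist_force: [-0.3, -0.8, 0.6]
gripper_width: 0.0853
```

Call:
jog_arm([
  [-1,0,0,0,0],
  [-1,0,0,0,0],
  [-1,0,0,0,0],
  [-1,0,0,0,0],
  [-1,0,0,0,0],
  [-1,0,0,0,0],
  [-1,0,0,0,0],
  [-1,0,0,0,0],
  [-1,0,0,0,0],
  [-1,0,0,0,0],
])

```text
time_s: 3.02
tcp_pos: [0.537, -0.3043, 0.0937]
tool_rot: [[0.972, 0.233, -0.0], [0.233, -0.972, 0.003], [0.0, -0.003, -1.0]]
wrist_force: [0.3, 0.1, 4.1]
gripper_width: 0.0127
```

Call:
jog_arm([
  [-1,0,0,0.03,0],
  [-1,0,0,0.08,0],
  [-1,0,0,0.16,0],
  [-1,0,0,0.26,0],
  [-1,0,0,0.38,0],
  [-1,0,0,0.5,0],
  [-1,0,0,0.62,0],
  [-1,0,0,0.74,0],
  [-1,0,0,0.86,0],
  [-1,0,0,0.95,0],
  [-1,0,0,1.0,0],
  [-1,0,0,1.0,0],
])

```text
time_s: 4.02
tcp_pos: [0.5379, -0.3049, 0.2971]
tool_rot: [[0.972, 0.233, 0.003], [0.233, -0.972, 0.0], [0.003, 0.0, -1.0]]
wrist_force: [0.5, -0.4, -0.5]
gripper_width: 0.0127
```

```bash
python3 - <<'E'
from h import *
p,d,W=cloud("side"); save(p,"side1.png"); np.savez("side1.npz",p=p,W=W)
s=env.get_state(); print(s["time_s"],s["tcp_pos"],s["gripper_width"],s["wrist_force"])
E
```

```text
4.0667 [ 0.53731965 -0.30449889  0.29485071] 0.012996268622045828 [-1.25891006  0.14325108 -1.99088413]
```

View pics/side1.png

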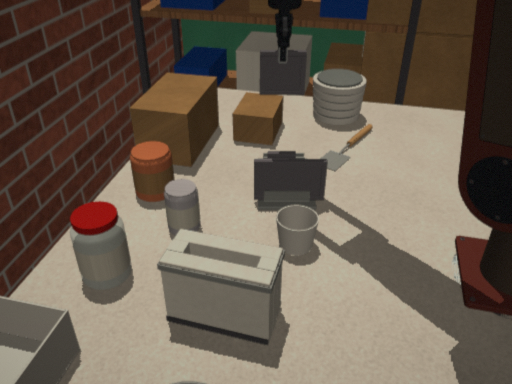

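The lid is held upright and level at (283,70). The long and small lids still stand at (290,178). I'll carry it over to the box.

Call:
jog_arm([
  [-1,0,0.03,0,0],
  [-1,0,0.1,0,-0.01],
  [-1,0,0.2,0,-0.02],
  [-1,0,0.31,0,-0.04],
  [-1,0,0.42,0,-0.05],
  [-1,0,0.53,0,-0.06],
  [-1,0,0.64,0,-0.07],
  [-1,0,0.75,0,-0.08],
  [-1,0,0.85,0,-0.09],
  [-1,0,0.93,0,-0.09],
  [-1,0,0.98,0,-0.09],
  [-1,0,1.0,0,-0.09],
])

```text
time_s: 5.07
tcp_pos: [0.5366, -0.1026, 0.2933]
tool_rot: [[0.995, 0.095, -0.001], [0.095, -0.995, 0.003], [-0.001, -0.003, -1.0]]
wrist_force: [0.4, -0.0, -1.0]
gripper_width: 0.013
```

Call:
jog_arm([
  [-1,0,0.03,0,0],
  [-1,0,0.1,0,-0.01],
  [-1,0,0.2,0,-0.02],
  [-1,0,0.31,0,-0.04],
  [-1,0,0.42,0,-0.05],
  [-1,0,0.53,0,-0.06],
  [-1,0,0.64,0,-0.07],
  [-1,0,0.75,0,-0.08],
  [-1,0,0.85,0,-0.09],
  [-1,0,0.93,0,-0.09],
  [-1,0,0.98,0,-0.09],
  [-1,0,1.0,0,-0.09],
])

```text
time_s: 6.07
tcp_pos: [0.5364, 0.0982, 0.2927]
tool_rot: [[0.999, -0.045, -0.002], [-0.045, -0.999, 0.003], [-0.002, -0.003, -1.0]]
wrist_force: [0.3, 0.2, -0.5]
gripper_width: 0.0129
```

Call:
jog_arm([
  [-1,0,0.03,0,0],
  [-1,0,0.1,0,0],
  [-1,0,0.2,0,0],
  [-1,0,0.31,0,0],
  [-1,0,0.42,0,0],
  [-1,0,0.52,0,0],
  [-1,0,0.6,0,0],
  [-1,0,0.64,0,0],
  [-1,0,0.66,0,0],
  [-1,0,0.66,0,0],
  [-1,0,0.66,0,0],
])

```text
time_s: 6.98
tcp_pos: [0.5366, 0.2294, 0.2926]
tool_rot: [[0.999, -0.045, -0.002], [-0.045, -0.999, 0.003], [-0.002, -0.003, -1.0]]
wrist_force: [1.1, -0.6, -1.0]
gripper_width: 0.0129
```

```bash
python3 - <<'E'
from h import *
p,d,W=cloud("side"); save(p,"side2.png"); np.savez("side2.npz",p=p,W=W)
s=env.get_state(); R=s["tool_rot"]; print(s["time_s"],s["tcp_pos"],np.degrees(np.arctan2(R[1,1],R[0,1])),R[:,2],s["gripper_width"],s["wrist_force"])
# lid: dark points
Z=W[...,2]; t=s["tcp_pos"]
m=(np.abs(W[...,0]-t[0])<.09)&(np.abs(W[...,1]-t[1])<.03)&(Z>.19)&(Z<t[2]-.01)
w=W[m]; r=cv2.minAreaRect((w[:,:2]*1000).astype(np.float32)); print("lid",m.sum(),r,np.percentile(w[:,2],[1,50,99]))
f=np.polyfit(w[:,2],w[:,1],1); print("lean dy/dz",f[0])
g=np.polyfit(w[:,0],w[:,1],1); print("yaw",np.degrees(np.arctan(g[0])), "x range",w[:,0].min(),w[:,0].max(),"mean y",w[:,1].mean())
b=(np.abs(Z-.1505)<.005)&(np.abs(W[...,0]-.535)<.13)&(np.abs(W[...,1]-.228)<.08)
print("boxtop side",b.sum(),cv2.minAreaRect((W[b][:,:2]*1000).astype(np.float32)))
E
```

```text
7.0333 [0.53658272 0.22925568 0.29266906] -92.61477966967739 [-0.00158743  0.00278128 -0.99999487] 0.012972184046333308 [ 0.69393893 -0.47674722 -1.41387618]
lid 2642 ((535.2866821289062, 235.81243896484375), (111.21793365478516, 16.845169067382812), 1.1302683353424072) [0.21091515 0.24684821 0.28218538]
lean dy/dz -0.029397939972823094
yaw -2.3683079545434773 x range 0.47976973624227415 0.5909434717330229 mean y 0.2344909923878062
boxtop side 3558 ((534.1022338867188, 229.72344970703125), (98.6845474243164, 195.56761169433594), 87.17486572265625)
```

View pics/side2.png

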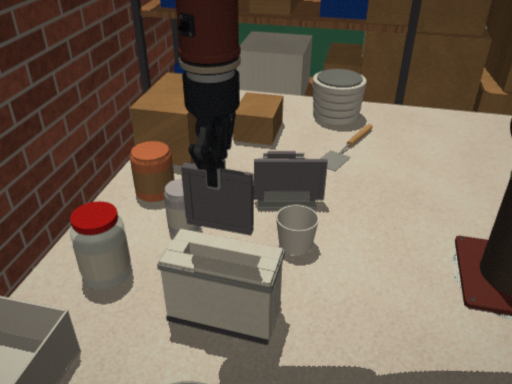

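The held lid lies within about 2 mm of the slot centre, at (535, 228.5) against (535, 228), and its yaw matches. I'll lower it in until the fingertips are just above the box.

Call:
jog_arm([
  [-1,-0.003,-0.008,-0.05,0],
  [-1,-0.003,-0.008,-0.12,0],
  [-1,-0.003,-0.008,-0.19,0],
  [-1,-0.003,-0.008,-0.25,0],
  [-1,-0.003,-0.008,-0.3,0],
  [-1,-0.003,-0.008,-0.35,0],
  [-1,-0.003,-0.008,-0.4,0],
  [-1,-0.003,-0.008,-0.44,0],
  [-1,-0.003,-0.008,-0.46,0],
  [-1,-0.003,-0.008,-0.46,0],
])

```text
time_s: 7.87
tcp_pos: [0.5354, 0.2275, 0.1994]
tool_rot: [[0.999, -0.046, -0.003], [-0.046, -0.999, 0.002], [-0.004, -0.002, -1.0]]
wrist_force: [-0.1, -0.1, -1.1]
gripper_width: 0.0129
```

Call:
jog_arm([
  [-1,0,0,-0.03,0],
  [-1,0,0,-0.06,0],
  [-1,0,0,-0.09,0],
  [-1,0,0,-0.12,0],
  [-1,0,0,-0.15,0],
  [-1,0,0,-0.17,0],
  [-1,0,0,-0.17,0],
])

```text
time_s: 8.45
tcp_pos: [0.5353, 0.2274, 0.1644]
tool_rot: [[0.999, -0.046, -0.004], [-0.046, -0.999, 0.002], [-0.004, -0.002, -1.0]]
wrist_force: [0.8, -0.4, -1.1]
gripper_width: 0.013
```

```bash
python3 - <<'E'
from h import *
p,d,W=cloud("side"); save(cv2.resize(p[120:350,120:320],None,fx=2.5,fy=2.5,interpolation=cv2.INTER_CUBIC),"side3.png")
s=env.get_state(); print(s["time_s"],s["tcp_pos"],s["gripper_width"],s["wrist_force"])
E
```

```text
8.5 [0.53512177 0.22738794 0.16458098] 0.013088685408656452 [ 0.59563572 -0.62315189 -0.76953214]
```

View pics/side3.png

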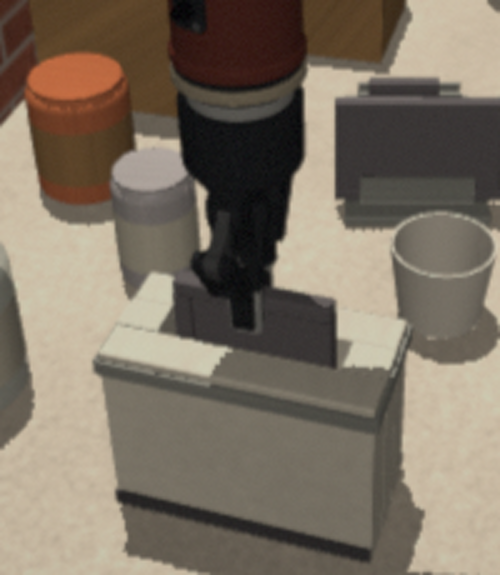

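The lid is well inside the slot, standing about 40 mm out in crop pixels (175–335, 275–365). I'll release it, rise, and shut the fingers for the push.

Call:
jog_arm([
  [0,0,0,0,0],
  [0,0,0,0,0],
  [0,0,0,0,0],
  [0,0,0,0,0],
  [0,0,0,0,0],
  [0,0,0,0.05,0],
  [0,0,0,0.15,0],
  [0,0,0,0.25,0],
  [0,0,0,0.32,0],
  [0,0,0,0.35,0],
  [0,0,0,0.35,0],
])

```text
time_s: 9.42
tcp_pos: [0.5363, 0.2277, 0.2373]
tool_rot: [[0.999, -0.046, -0.0], [-0.046, -0.999, 0.003], [-0.0, -0.003, -1.0]]
wrist_force: [0.1, 0.0, -0.3]
gripper_width: 0.043
```

Call:
jog_arm([
  [-1,0,0,0,0],
  [-1,0,0,0,0],
  [-1,0,0,0,0],
  [-1,0,0,0,0],
  [-1,0,0,0,0],
  [-1,0,0,0,0],
  [-1,0,0,0,0],
])

```text
time_s: 10.0
tcp_pos: [0.5362, 0.2277, 0.237]
tool_rot: [[0.999, -0.046, -0.001], [-0.046, -0.999, 0.003], [-0.001, -0.003, -1.0]]
wrist_force: [0.3, -0.1, -0.6]
gripper_width: 0.0001
```

```bash
python3 - <<'E'
from h import *
p,d,W=cloud("side"); save(cv2.resize(p[120:350,120:320],None,fx=2.5,fy=2.5,interpolation=cv2.INTER_CUBIC),"side4.png")
s=env.get_state(); print(s["time_s"],s["tcp_pos"],s["gripper_width"],s["wrist_force"])
Z=W[...,2]; g=p.astype(int).mean(2)
b=(np.abs(W[...,0]-.535)<.075)&(np.abs(W[...,1]-.228)<.02)&(Z>.155)&(Z<.21)
w=W[b]; 
for x in (.49,.51,.535,.56,.58):
    k=np.abs(w[:,0]-x)<.006; print(x,k.sum(),"top z",np.percentile(w[k,2],97) if k.any() else None,"y of top",np.median(w[k][w[k,2]>np.percentile(w[k,2],90),1]))
E
```

```text
10.05 [0.53625949 0.22769557 0.23708592] -5.195388220066274e-05 [ 0.51695099  0.23675659 -0.34317061]
0.49 137 top z 0.19234547075120395 y of top 0.23069422953926266
0.51 142 top z 0.19151702571430568 y of top 0.22901652164915964
0.535 134 top z 0.19189715878605587 y of top 0.22824267302946633
0.56 134 top z 0.19215244708800433 y of top 0.2278399064059497
0.58 150 top z 0.191683676712572 y of top 0.2262444194037443
```

View pics/side4.png

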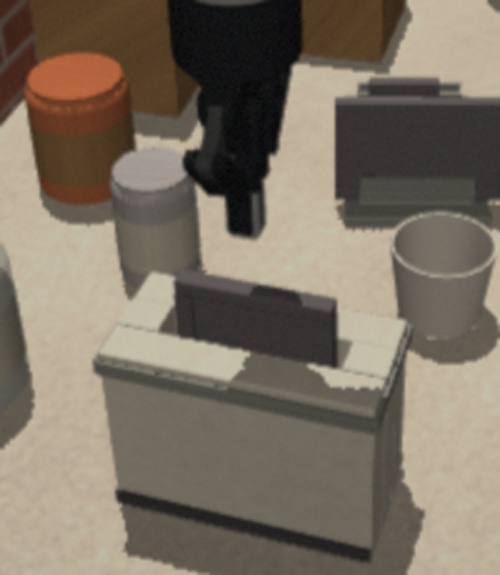

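The lid is free, upright and level, with its top at about 0.192 m. I'll push it down to about 0.151 m.

Call:
jog_arm([
  [-1,-0.003,0.002,-0.05,0],
  [-1,-0.003,0.002,-0.11,0],
  [-1,-0.003,0.002,-0.16,0],
  [-1,-0.003,0.002,-0.19,0],
  [-1,-0.003,0.002,-0.22,0],
  [-1,-0.003,0.002,-0.25,0],
  [-1,-0.003,0.002,-0.28,0],
  [-1,-0.003,0.002,-0.31,0],
  [-1,-0.003,0.002,-0.34,0],
  [-1,-0.003,0.002,-0.36,0],
  [-1,-0.003,0.002,-0.38,0],
  [-1,-0.003,0.002,-0.38,0],
])

```text
time_s: 11.05
tcp_pos: [0.5353, 0.2279, 0.16]
tool_rot: [[0.999, -0.046, -0.002], [-0.046, -0.999, 0.003], [-0.002, -0.003, -1.0]]
wrist_force: [-1.0, -0.1, 0.3]
gripper_width: -0.0006
```

Call:
jog_arm([
  [-1,0,0,-0.02,0],
  [-1,0,0,-0.035,0],
  [-1,0,0,-0.045,0],
  [-1,0,0,-0.048,0],
  [-1,0,0,-0.048,0],
  [-1,0,0,-0.048,0],
])

```text
time_s: 11.55
tcp_pos: [0.5353, 0.2279, 0.1503]
tool_rot: [[0.999, -0.046, -0.001], [-0.046, -0.999, 0.003], [-0.002, -0.002, -1.0]]
wrist_force: [0.5, -0.3, 1.2]
gripper_width: -0.0001
```

Call:
jog_arm([
  [-1,0,0,0.1,0],
  [-1,0,0,0.25,0],
  [-1,0,0,0.4,0],
  [-1,0,0,0.55,0],
  [-1,0,0,0.65,0],
  [-1,0,0,0.7,0],
  [-1,0,0,0.7,0],
  [-1,0,0,0.7,0],
])

```text
time_s: 12.22
tcp_pos: [0.5351, 0.2278, 0.2894]
tool_rot: [[0.999, -0.046, -0.002], [-0.046, -0.999, 0.002], [-0.002, -0.002, -1.0]]
wrist_force: [-0.1, 0.8, -0.6]
gripper_width: 0.0002
```

```bash
python3 - <<'E'
from h import *
p,d,W=cloud("side"); save(cv2.resize(p[120:350,120:320],None,fx=2.5,fy=2.5,interpolation=cv2.INTER_CUBIC),"side5.png")
s=env.get_state(); print(s["time_s"],s["tcp_pos"],s["wrist_force"])
Z=W[...,2]
reg=(np.abs(W[...,0]-.535)<.09)&(np.abs(W[...,1]-.228)<.05)&(Z>.11)&(Z<.17)
g=p.astype(int).mean(2)
lid=reg&(np.abs(W[...,0]-.535)<.05)&(np.abs(W[...,1]-.228)<.004); top=reg&(np.abs(np.abs(W[...,1]-.228)-.03)<.008)
e=reg&(np.abs(np.abs(W[...,0]-.535)-.08)<.008)
for n,m in(("lid",lid),("sides",top),("ends",e)): print(n,m.sum(),np.round(np.percentile(Z[m],[10,50,90]),4),"grey",np.median(g[m]))
for x in(.49,.51,.535,.56,.58):
    k=lid&(np.abs(W[...,0]-x)<.01); print(x,np.median(Z[k]))
E
```

```text
12.2667 [0.5345279  0.2276867  0.28824153] [-0.27899893  0.08346955 -0.87674167]
lid 206 [0.149  0.1503 0.1514] grey 87.0
sides 1368 [0.149  0.1503 0.1515] grey 177.33333333333334
ends 911 [0.1237 0.1498 0.1513] grey 176.66666666666666
0.49 0.15031692852822998
0.51 0.15038784573795516
0.535 0.15026390666249867
0.56 0.1502235199232308
0.58 0.15002920238885575
```

View pics/side5.png

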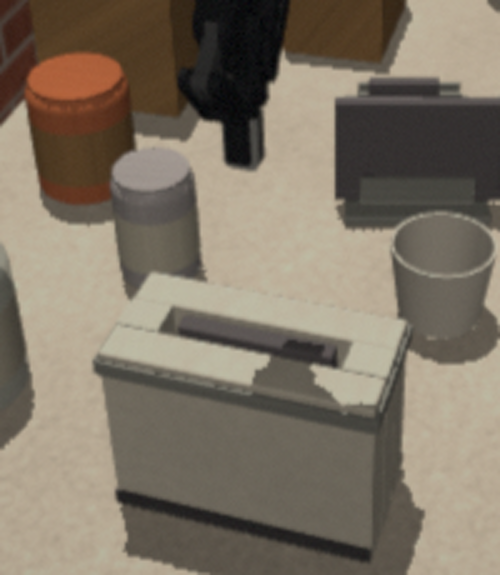

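The lid's upper edge at crop (180–335, 315–360) is flush with the box: both measure 0.1503 m. The other two lids are still standing and the gripper is clear, so I'll hand in.

```bash
python3 -c "
from station import env
print(env.hand_in())"
```

```text
the job is handed in; nothing more can be done
None
```

The square lid is in the return box with its upper edge level with the box top, and the job is handed in at about 12.3 s. I gripped it by its upper rim, lifted it out of the rack and lowered it part-way into the slot. I then let go and pushed it down with the shut fingers.

- **Level:** the last depth check put the lid's upper edge at 150.3 mm and the box top beside the slot at 150.3 mm. Along the lid, the edge stayed between 150.0 and 150.4 mm.
- **Other lids:** the last picture shows the long and small lids still standing in the rack.
- **Gripper:** it was about 14 cm clear of the box, touching nothing. Wrist-force readings stayed under 5 N throughout.

No check failed. The only mismatch was the grip width, which read 13 mm on a rim stated as 14 mm; the lid did not slip. The wrist force also showed little of the expected 4 N push, since I only read it at the end of each move.

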